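# Lock the coil winder's loose disc and tighten its clamp lever

## Robot

A 7-joint arm with a two-finger parallel gripper is mounted at the origin on a cart in front of the work surface, level with it; the furniture and walls round the work are solid. World frame = base frame: x ahead of the robot, y to its left, z up, the work surface at z = 0. Lengths are in m, angles in rad, forces in N, time in s.
With the tool pointing down it reaches from about 0.4 to 0.875 m from the base axis. Payload 19.3 kg.
Tool frame: the origin (TCP) lies at the very end of the fingers, on their centre line; the grasp point (between the pads) lies 19 mm behind it; z points along the fingers, y is the line along which they close (so a half turn about z gives the same grasp; the last joint's range is limited). The gripper opens to 85 mm and grips with 20 to 120 N. Pads are 22 mm wide; open, the fingers measure 114 mm over their backs; the gripper's body (76 mm by 85 mm) begins 54 mm behind the grasp point. The pads swing forward as they close: fully open they stand 13 mm farther back than shut.
Start: joints at [1.275, 0.521, -0.036, 1.599, 0.021, 1.021, -0.113], TCP at [0.14, -0.609, 0.231] pointing down, gripper open.
Joint ranges: [-2.91, 2.91], [-0.3, 2.13], [-1.5, 1.42], [0.17, 2.43], [-1.26, 4.41], [0.16, 1.93], [-2.52, 2.52]. Speed limits (rad/s): [1.89, 1.89, 2.39, 2.39, 3.01, 3.01, 3.01].

## Interface

Orientations are given as [roll, pitch, yaw] about the fixed x, y, z axes, in that order (R = Rz(yaw) Ry(pitch) Rx(roll)).
In Python, from workcell import bot gives the robot as it stands. The module is installed in compiled form; this text tells all that it offers.
- The arm moves only by the tool apply_moves, never from a script. Its arguments are lists of equal length, an entry for each row: "claw": the finger opening in m, from 0 to 0.0854; "xyz": the shift along the tool's x, y, z in m, a list of three; "twist": the turn, a rotation vector about the tool's x, y, z in rad, a list of three. A call has 1 to 20 rows; each row shifts and turns the commanded pose from where the row before left it, along the tool's axes as they then stand; what a row does not reach is not made up. A row lasts 1/10 s, in which the tool goes at most 50 mm and 8.59 degrees, less where a joint would pass 70% of its speed; a pose out of reach is approached as far as the arm can. A call with a gripper value outside its range is refused whole. The fingers move at their own pace and stop on an object; "force" is the grip in N (left out, the last holds). Time passes only in rows, so rows that do not move let the fingers close. It gives the time, the measured TCP pose, the force, the opening and the grip force at its end, in the units of the state.
- bot.observe(): the state, without advancing time (a new reading comes with each control period).
- bot.grab_frame(name): name is "scene" or "top" or "wrist"; returns a dict with "img" (384x512x3 uint8, red, green, blue), "vfov" (degrees; the focal length in pixels is half the picture's height over the tangent of half this angle, whatever the lens; pixels are square), "cx", "cy" (the principal point, pixels), "view" (4x4, takes a point from world to camera coordinates). Camera axes: x right, y up, looking along -z (the intrinsics and any distortion apply to the point x, -y, -z); pixel columns grow to the right and rows downward; lengths in m; the calibration is good to about 2 mm. A picture is of the moment at which its call begins. There is no depth.
- bot.job_done(): hands the job in; it is judged then, once.
Trained networks look in the newest picture that a camera, given by its name, has taken for a name from the list of things; names that differ only in an ending like _2 or _b are one class to them, and where a whole thing is asked for, a point or a joint stands for the part that bears it (a point fixed in the world has none). Each returns a list of dicts, best first, with "score" (0 to 1); they miss things now and then, are a little off and sometimes report something else, mostly with a low value. They report only what shows in the picture. A call takes as long as a camera call. They do not tell look-alikes from the thing itself.
- bot.find_in(camera, query): "position" ([x, y, z] in m, in world coordinates, good to about 4 mm: the middle of the surface that is visible of it).
The state is a dict: "clock": time; "qpos": joint angles; "qd": joint speeds; "joint_efforts": joint torques, N m; "position": TCP position; "tool_rot": TCP orientation; "force": force on the tool from outside, world axes, zero at the start; "moment": the same for the moment, N m; "grip_width": finger opening in m; "finger_force": force on a finger pad.
Only numpy, scipy, OpenCV 4.12 (cv2) and the standard library are available. Lean on these libraries where they do the work, as an engineer would, in place of code of your own. Each camera call takes 0.05 s, during which the arm holds its last target. There are 200 camera calls.

## Task

The clamp lever of the coil winder is loose, but the slotted disc under it spins freely, so turning the lever only drags the disc round. Turn the disc until one of its slots faces the blue locking bolt, push the bolt fully home into that slot, then swing the red lever clockwise (seen from above) on the braced disc until it is fully tight. Leave the bolt home in its slot and do not shift the other things on the desk.

Things in the scene. Friction and masses are not known exactly. Their poses are not given: they have to be found in the camera images.
- winder: Coil winder head fixed to the desk: dark base plate 215 x 120 x 12 mm, green stand. Origin on the desk under the spindle (vertical axis of disc and lever). The bolt's guide runs from x = -66 to -142 mm, floor z = 40 mm; a steel strip over it (x = -67 to -97, top z = 64 mm) keeps the bolt in. +x: the way the bolt is pushed, roughly away from the robot.
- drive_disc (a joint): Bright metal disc, diameter 124 mm, 16 thick, top z = 56 mm; six radial slots in its rim, 18 mm wide, 18 deep, 60 degrees apart. Angle in rad, counterclockwise from above, no limits, spins freely (0.02 N m). A slot faces the bolt at whole multiples of 1.047 rad; within 0.1 rad the pointed bolt centres itself. Starts at 0.2 to 0.85.
- clamp_lever (a joint): Red lever's angle on the disc, rad: 0 loose, 1.5 fully tight (hard stop), grows clockwise from above; starts at 0 to 0.25. It drags on the disc with 0.35 N m (5 N at the knob), so an unbraced disc goes round with it either way: pushing it is one way to turn the disc. With both angles 0 it points 140 degrees counterclockwise of the winder's +x.
- lever_knob (a point): Top of the upright round red knob at the lever's end, 75 mm from the spindle, 125 mm above the desk. The knob is 18 mm thick and stands free above the arm, from z = 82 to 125 mm (arm: z = 71 to 82 mm). Push it from the side, or pinch it.
- bolt: Loose blue locking bolt, a bar 80 x 15 x 16 mm (0.12 kg) that slides freely in the guide, 2.5 mm of play each side; origin under its middle, its x axis points to the disc. Home (nose against the floor of a slot) its origin is at winder x = -84 mm; it starts 26 to 41 mm short of that.
- bolt_nose (a point): Tip of the bolt's pointed nose, 40 mm ahead of its origin, at mid height. Home it is at winder x = -44 mm.
- bolt_post (a point): Middle of the upright blue post on the bolt's rear end, 31 mm behind its origin, 80 mm above the desk. The post is 18 mm along x, 20 mm wide, from z = 56 to 90 mm. Its rear face, 9 mm behind this point, is flush with the bolt's end and is where to push.
- cleaner: White squeeze bottle with a yellow label and red needle cap standing on the desk, 50 mm thick, 150 mm high, a bystander; origin under its middle.
- tape: Roll of black tape lying flat on the desk, 73 mm across, 19 mm high, a bystander; origin under its middle.
There are look-alikes about, which are no part of the job. There is more than one size of the bolt; the job needs the middle-sized.

How it is judged:
By the outcome, as a careful person would: the job done as asked, in the order asked, and still so for the second after the job is handed in, with the robot touching nothing.
It also fails if it takes over 53 s, if anything falls off the work surface, if the arm or the gripper's body presses on something with over 40 N, if the wrist force passes 120 N, or if a joint passes its speed limit or range.

## Working session

There is one attempt and no reset: what is moved stays moved. The work goes in short steps, Python scripts to look and compute and a tool call to move; the robot and the scene stay as the last step left them, time stands still between calls to the robot, and variables do not carry over. Pictures are saved under pics/ and viewed, at most 10 in all, crops included, and the job is handed in when it is done.

Besides the shell and the picture viewer there is one more tool, called after "Request:" in YAML: its name, and indented under it one key for each argument. apply_moves: Moves the arm, as the interface text tells. Its arguments: {"type":"object","properties":{"claw":{"type":"array"},"xyz":{"type":"array"},"twist":{"type":"array"},"force":{"type":"number"}},"required":["claw","xyz","twist"]}

```bash
mkdir -p pics
cat > h.py <<'E'
import numpy as np, cv2
from workcell import bot
def grab(n,f):
    d=bot.grab_frame(n); cv2.imwrite('pics/'+f,d['img'][:,:,::-1]); return d
def px(d,p):
    c=d['view']@np.r_[p,1]; f=192/np.tan(np.radians(d['vfov'])/2)
    return d['cx']+f*c[0]/-c[2], d['cy']-f*c[1]/-c[2]
def ray(d,u,v,z):
    f=192/np.tan(np.radians(d['vfov'])/2)
    V=np.array(d['view']);R=V[:3,:3];o=-R.T@V[:3,3]
    r=R.T@np.array([(u-d['cx'])/f,-(v-d['cy'])/f,-1]); return o+r*(z-o[2])/r[2]
E
python3 - <<'E'
from h import *
a=grab('scene','s1.png');b=grab('top','t1.png')
print({k:v for k,v in b.items() if k!='img'})
for c in('scene','top'):
  for q in('winder','drive_disc','lever_knob','bolt','bolt_nose','bolt_post','cleaner','tape'):
    print(c,q,[(np.round(r['position'],3).tolist(),round(r['score'],2)) for r in bot.find_in(c,q)][:5])
o=bot.observe();print(o['position'],o['tool_rot'])
im=np.hstack([a['img'],b['img']])
E
```

```text
{'vfov': 55.707247388724305, 'cx': 260.92538708898644, 'cy': 190.08386322660283, 'view': array([[ 0.01941987, -0.99980589, -0.00332536, -0.19460729],
       [ 0.99272129,  0.01888665,  0.11894426, -0.52000655],
       [-0.11885837, -0.00561104,  0.99289536, -0.91268945],
       [ 0.        ,  0.        ,  0.        ,  1.        ]])}
scene winder [([0.519, -0.192, 0.045], 0.96)]
scene drive_disc [([0.552, -0.191, 0.054], 0.6)]
scene lever_knob [([0.522, -0.205, 0.086], 0.86), ([0.425, -0.212, 0.062], 0.46)]
scene bolt [([0.423, -0.216, 0.063], 0.62), ([0.451, -0.388, 0.024], 0.58), ([0.34, -0.231, 0.012], 0.54)]
scene bolt_nose [([0.446, -0.388, 0.021], 0.73), ([0.419, -0.219, 0.062], 0.61), ([0.334, -0.233, 0.009], 0.45)]
scene bolt_post [([0.452, -0.383, 0.02], 0.89), ([0.419, -0.218, 0.062], 0.75), ([0.338, -0.23, 0.014], 0.53)]
scene cleaner [([0.694, -0.019, 0.116], 0.55), ([0.52, -0.204, 0.085], 0.24)]
scene tape [([0.398, 0.002, 0.023], 0.95)]
top winder [([0.524, -0.202, 0.056], 0.89)]
top drive_disc [([0.558, -0.206, 0.059], 0.56)]
top lever_knob []
top bolt [([0.438, -0.379, 0.019], 0.93), ([0.432, -0.222, 0.06], 0.62), ([0.338, -0.222, 0.008], 0.61)]
top bolt_nose [([0.434, -0.384, 0.02], 0.84), ([0.542, -0.204, 0.081], 0.55), ([0.434, -0.223, 0.055], 0.49), ([0.342, -0.225, 0.013], 0.4)]
top bolt_post [([0.44, -0.382, 0.016], 0.93), ([0.432, -0.222, 0.056], 0.72), ([0.338, -0.223, 0.012], 0.4)]
top cleaner [([0.684, -0.029, 0.091], 0.56)]
top tape [([0.392, -0.003, 0.024], 0.73)]
[ 0.13988745 -0.6091443   0.23129819] [-3.14157849e+00  2.29641275e-05  2.25724805e-01]
```

View pics/s1.png

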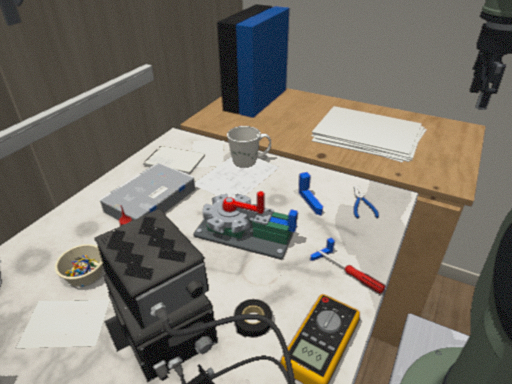

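View pics/t1.png

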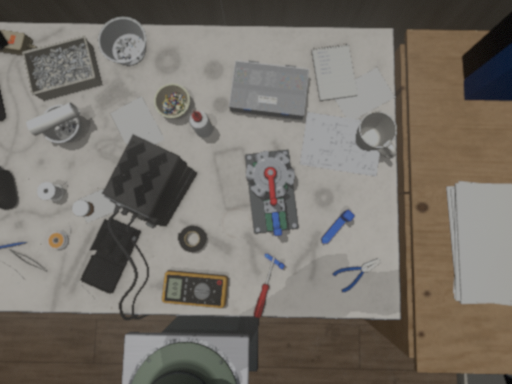

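The scene picture shows the winder at about (245,220), with its bolt post at (292,217). Look-alike bolts lie loose at (310,193) and (323,250). In the top picture the winder is at (270,190), and the lever points towards the robot. I'll zoom in.

Run:
```python
import cv2,numpy as np
t=cv2.imread('pics/t1.png')[140:245,232:312];s=cv2.imread('pics/s1.png')[180:260,185:305]
t=cv2.resize(t,None,fx=5,fy=5,interpolation=2)[:525];t=cv2.convertScaleAbs(t,alpha=1.5)
cv2.imwrite('pics/t1c.png',t)
```

```text
(no output)
```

View pics/t1c.png

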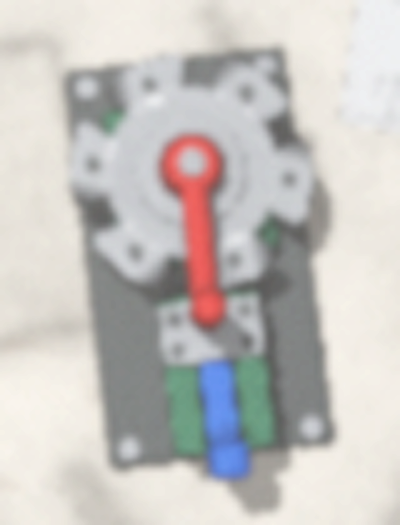

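Run:
```python
from h import *
d=bot.grab_frame('top')
R=lambda u,v,z: ray(d,232+u/5,140+v/5,z)
c=[R(*p,.012)[:2] for p in((66,73),(283,48),(332,440),(113,467))]
print(np.round(c,4)); TL,TR,BR,BL=c
print([np.linalg.norm(x) for x in(TL-TR,TR-BR,BR-BL,BL-TL)])
ax=(TL+TR-BL-BR);yw=np.arctan2(ax[1],ax[0]);ay=TL+BL-TR-BR;print('yaw',yw,np.arctan2(ay[1],ay[0])-np.pi/2)
# disc
lob=np.array([R(*p,.056)[:2] for p in((152,85),(247,95),(289,180),(235,260),(136,251),(93,163))])
sp=lob.mean(0);print('spindle',sp,'hub',R(190,160,.09))
a=np.arctan2(*(lob-sp).T[::-1]);print(np.degrees(a), np.linalg.norm(lob-sp,axis=1))
rel=np.mod(a-yw-np.pi/6,np.pi/3);print('disc',rel)
k=R(207,303,.125);print('knob',k, np.linalg.norm(k[:2]-sp),np.arctan2(k[1]-sp[1],k[0]-sp[0])-yw)
p=R(230,446,.09);print('post',p); e=p[:2]-sp;c_,s_=np.cos(yw),np.sin(yw);print('post in winder',e@[c_,s_],e@[-s_,c_])
```

```text
[[ 0.6209 -0.1405]
 [ 0.6367 -0.2566]
 [ 0.4279 -0.2844]
 [ 0.4117 -0.1702]]
[np.float64(0.117201638613647), np.float64(0.21061601306105704), np.float64(0.11536047303080631), np.float64(0.2112680518731716)]
yaw 0.1366704606918847 0.13841690862876743
spindle [ 0.56117031 -0.20798891] hub [ 0.56152681 -0.20624319  0.09      ]
[  25.36984498  -34.21474483  -93.67545611 -153.2610739   145.98241882
   85.80453217] [0.0493791  0.04876788 0.0493893  0.04988352 0.04937446 0.05050959]
disc [0.82971564 0.83696592 0.84637828 0.85361061 0.84040707 0.83730236]
knob [ 0.48827684 -0.21460826  0.125     ] 0.07319340633332296 -3.187702990800537
post [ 0.42276942 -0.22773358  0.09      ]
post in winder -0.13980043969475814 -0.0007040723003012353
```

Measured: winder yaw 0.137, spindle (0.561,-0.207), disc ≈0.84, lever ≈0.19, and the bolt post at winder x ≈ -140. These agree with each other and with the sizes given. Next I move above the knob at about (0.487,-0.214).

Request:
apply_moves:
  claw: [0.06,0.06,0.06,0.06,0.06,0.06,0.06,0.06,0.06,0.06,0.06,0.06,0.06,0.06,0.06,0.06,0.06,0.06]
  xyz:
    - [0.0266,-0.0192,0]
    - [0.0266,-0.0192,0]
    - [0.0266,-0.0192,0]
    - [0.0266,-0.0192,0]
    - [0.0266,-0.0192,0]
    - [0.0266,-0.0192,0]
    - [0.0266,-0.0192,0]
    - [0.0266,-0.0192,0]
    - [0.0266,-0.0192,0]
    - [0.0266,-0.0192,0]
    - [0.0266,-0.0192,0]
    - [0.0266,-0.0192,0]
    - [0.0266,-0.0192,0]
    - [0.0266,-0.0192,0]
    - [0.0266,-0.0192,0]
    - [0.0266,-0.0192,0]
    - [0,0,0]
    - [0,0,0]
  twist:
    - [0,0,0]
    - [0,0,0]
    - [0,0,0]
    - [0,0,0]
    - [0,0,0]
    - [0,0,0]
    - [0,0,0]
    - [0,0,0]
    - [0,0,0]
    - [0,0,0]
    - [0,0,0]
    - [0,0,0]
    - [0,0,0]
    - [0,0,0]
    - [0,0,0]
    - [0,0,0]
    - [0,0,0.135]
    - [0,0,0]
  force: 30

```text
clock: 2.75
position: [0.4863, -0.2138, 0.2312]
tool_rot: [3.142, 0.0, 0.089]
force: [-0.4, -0.7, 0.4]
grip_width: 0.0599
finger_force: 0.0
```

Run:
```python
from h import *
d=grab('wrist','w1.png')
for q in('lever_knob','bolt_post','drive_disc'): print(q,[(np.round(r['position'],3).tolist(),round(r['score'],2)) for r in bot.find_in('wrist',q)][:3])
o=bot.observe();print(o['position'],o['tool_rot'],o['grip_width'])
print(px(d,[.4866,-.2139,.125]),px(d,[.4228,-.2277,.09]))
```

```text
lever_knob [([0.539, -0.213, 0.085], 0.83)]
bolt_post [([0.343, -0.228, 0.012], 0.97), ([0.426, -0.226, 0.063], 0.91), ([0.45, -0.39, 0.028], 0.61)]
drive_disc [([0.565, -0.209, 0.054], 0.72)]
[ 0.4855398  -0.21511997  0.23135557] [3.14135855e+00 7.53034358e-05 9.25318673e-02] 0.05996321156615858
(np.float64(258.3638361657524), np.float64(187.92999895350366)) (np.float64(265.3620729790922), np.float64(233.68818682591947))
```

View pics/w1.png

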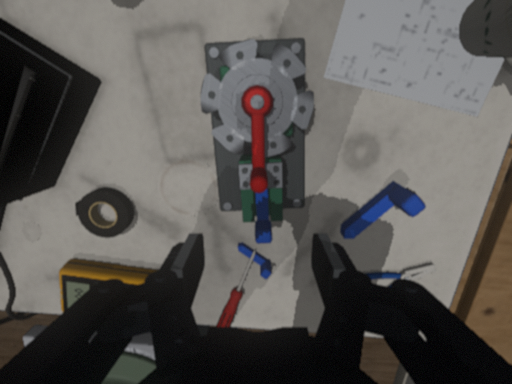

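The wrist view shows the knob top at about (260,181), the hub at (258,101) and the post top at (263,233). I'll check these against the prediction.

Run:
```python
from h import *
d=bot.grab_frame('wrist');im=d['img'].astype(int)
r=(im[...,0]>110)&(im[...,0]>2.2*im[...,1]);r[220:]=0
ys,xs=np.nonzero(r);print(ys.min(),ys.max(),xs[ys>172].min(),xs[ys>172].max())
for y in range(160,195,3):
  x=np.nonzero(r[y])[0];print(y,x.min() if len(x) else 0,x.max() if len(x) else 0)
print('knob',ray(d,260,179,.125),ray(d,260,181,.125),'hub',ray(d,258,101,.09),'post',ray(d,263,233,.09))
print(-d['view'][:3,:3].T@d['view'][:3,3])
```

```text
87 189 251 262
160 253 260
163 253 260
166 0 0
169 0 0
172 0 0
175 0 0
178 254 258
181 251 261
184 251 262
187 252 261
190 0 0
193 0 0
knob [ 0.49460221 -0.21589163  0.125     ] [ 0.49268085 -0.21607471  0.125     ] hub [ 0.56341769 -0.20767611  0.09      ] post [ 0.42264312 -0.22645317  0.09      ]
[ 0.5616081  -0.20736213  0.3738477 ]
```

Request:
apply_moves:
  claw: [0.06,0.06,0.06,0.06,0.06,0.06,0.0,0.0,0.0,0.0,0.0]
  xyz:
    - [0.002,0,0.02]
    - [0,0,0.03]
    - [0,0,0.03]
    - [0,0,0.03]
    - [0,0,0.03]
    - [0,0,0]
    - [0,0,0]
    - [0,0,0]
    - [0,0,0]
    - [0,0,0]
    - [0,0,0]
  twist:
    - [0,0,0]
    - [0,0,0]
    - [0,0,0]
    - [0,0,0]
    - [0,0,0]
    - [0,0,0]
    - [0,0,0]
    - [0,0,0]
    - [0,0,0]
    - [0,0,0]
    - [0,0,0]
  force: 30

```text
clock: 4.1
position: [0.4885, -0.2146, 0.0927]
tool_rot: [3.141, -0.002, 0.091]
force: [-2.8, -0.4, 9.6]
grip_width: 0.0169
finger_force: 29.2
```

Request:
apply_moves:
  claw: [0.0,0.0,0.0,0.0,0.0,0.0,0.0]
  xyz:
    - [0,0,-0.002]
    - [0.0001,0.0039,0]
    - [0.0001,0.0039,0]
    - [0.0001,0.0039,0]
    - [0.0001,0.0039,0]
    - [0,0,0]
    - [0,0,0]
  twist:
    - [0,0,0]
    - [0,0,-0.052]
    - [0,0,-0.052]
    - [0,0,-0.052]
    - [0,0,-0.052]
    - [0,0,0]
    - [0,0,0]

```text
clock: 4.8
position: [0.4918, -0.2293, 0.0934]
tool_rot: [3.142, -0.002, 0.299]
force: [8.5, 0.8, -18.6]
grip_width: 0.0169
finger_force: 32.2
```

Run:
```python
from h import *
o=bot.observe();print(o['position'],o['tool_rot'],o['force'],o['moment'])
b=grab('top','t2.png');w=grab('wrist','w2.png')
t=cv2.resize(b['img'][140:245,232:312],None,fx=5,fy=5,interpolation=2);w=cv2.resize(w['img'][0:262,140:380],None,fx=1.6,fy=2,interpolation=2)[:525]
w=cv2.resize(w,(480,525))
cv2.imwrite('pics/c2.png',cv2.convertScaleAbs(np.hstack([t[:525,:300],w])[:,:,::-1],alpha=1.4))
```

```text
[ 0.49176774 -0.22926914  0.09335313] [ 3.14152776e+00 -1.71511929e-03  2.99194021e-01] [  8.47733506   0.83731964 -18.64810333] [ 0.09608941 -1.72678458 -0.16526822]
```

View pics/c2.png

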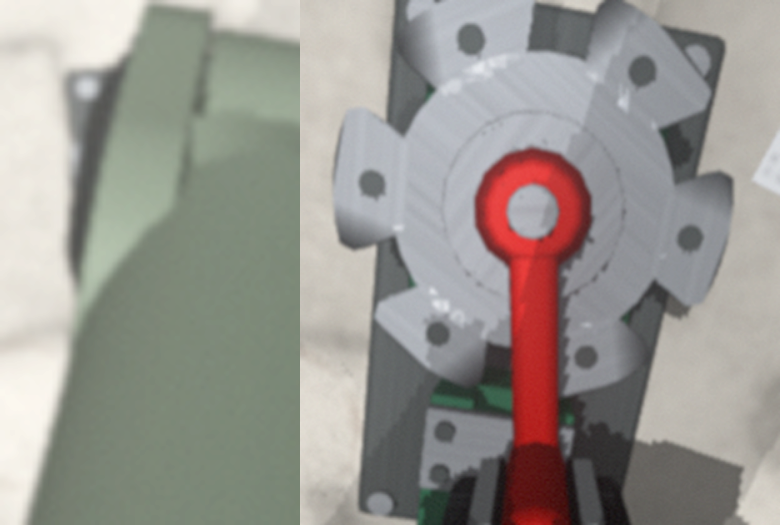

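The wrist view confirms the pinch. The disc turned with the lever, and its bolt holes are clearly visible. I'll compute the disc angle from them.

Run:
```python
from h import *
d=bot.grab_frame('wrist')
lob=np.array([ray(d,140+(x-300)/2,y/2,.056)[:2] for x,y in((470,38),(641,72),(689,238),(585,357),(437,333),(372,183))])
sp=lob.mean(0);a=np.arctan2(*(lob-sp).T[::-1]);print(sp,np.linalg.norm(lob-sp,axis=1))
r=(a-.137)%(np.pi/3);print(np.round(r,3),'slot err',np.round((r-np.pi/6),3))
c=[ray(d,140+(x-300)/2,y/2,.012)[:2] for x,y in((360,505),(397,0))];e=c[1]-c[0];print('yaw',np.arctan2(e[1],e[0]))
o=bot.observe();p=o['position']-[.5613,-.2075,0];print(np.arctan2(p[1],p[0])-.137+2*np.pi,np.hypot(*p[:2]))
```

```text
[ 0.56314337 -0.20556583] [0.05038994 0.04978865 0.05001578 0.05014967 0.05002846 0.04978232]
[0.521 0.523 0.521 0.521 0.524 0.521] slot err [-0.002 -0.001 -0.002 -0.003 -0.    -0.003]
yaw 0.14104027837291605
3.3068833911218003 0.07285017844679169
```

The disc is within 0.003 rad of a slot. I release the knob, rise, and go behind the bolt post.

Request:
apply_moves:
  claw: [0.06,0.06,0.06,0.06,0.06,0.06,0.0,0.0,0.0,0.0,0.0,0.0,0.0,0.0]
  xyz:
    - [0,0,0]
    - [0,0,0]
    - [0,0,0]
    - [0,0,-0.028]
    - [0,0,-0.028]
    - [0,0,0]
    - [0,0,0]
    - [-0.028,-0.003,0]
    - [-0.028,-0.003,0]
    - [-0.028,-0.003,0]
    - [-0.028,-0.003,0]
    - [0,0,0.028]
    - [0,0,0.028]
    - [0,0,0.028]
  twist:
    - [0,0,0]
    - [0,0,0]
    - [0,0,0]
    - [0,0,0]
    - [0,0,0]
    - [0,0,0.08]
    - [0,0,0.08]
    - [0,0,0]
    - [0,0,0]
    - [0,0,0]
    - [0,0,0]
    - [0,0,0]
    - [0,0,0]
    - [0,0,0]

```text
clock: 6.35
position: [0.3785, -0.2335, 0.065]
tool_rot: [3.141, -0.001, 0.138]
force: [0.4, -0.4, 0.3]
grip_width: -0.0001
finger_force: 0.0
```

Run:
```python
from h import *
d=grab('wrist','w3.png')
o=bot.observe();print(o['position'],o['tool_rot'],o['force'],o['grip_width'])
cv2.imwrite('pics/c3.png',cv2.convertScaleAbs(cv2.resize(d['img'][0:290,130:390],None,fx=2,fy=2)[:,:,::-1],alpha=1.4))
```

```text
[ 0.37704531 -0.23250342  0.06145846] [-3.13966395e+00  2.40806844e-03  1.38767979e-01] [-4.03610594  3.04184094 -6.25983021] 8.562930222896924e-05
```

View pics/c3.png

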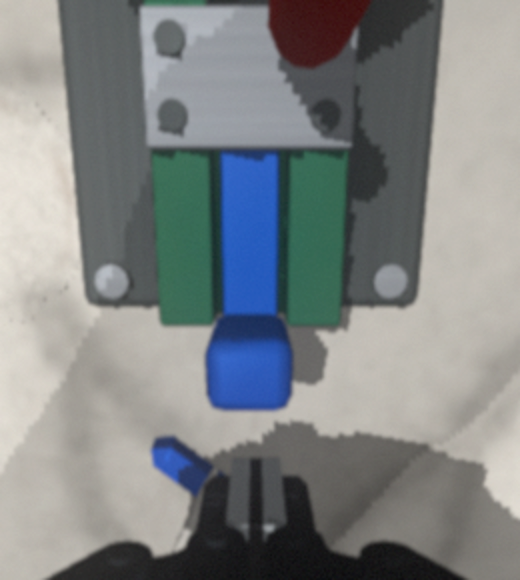

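The closed fingers are centred behind the post (post at (250,360) in the crop). Now I push.

Request:
apply_moves:
  claw: [0,0,0,0,0,0,0]
  xyz:
    - [0.008,0,0]
    - [0.008,0,0]
    - [0.007,0,0]
    - [0.006,0,0]
    - [0.006,0,0]
    - [0.006,0,0]
    - [0,0,0]
  twist:
    - [0,0,0]
    - [0,0,0]
    - [0,0,0]
    - [0,0,0]
    - [0,0,0]
    - [0,0,0]
    - [0,0,0]

```text
clock: 7.1
position: [0.42, -0.2273, 0.0655]
tool_rot: [3.141, -0.001, 0.139]
force: [-0.7, -0.8, -0.0]
grip_width: -0.0003
finger_force: 0.0
```

Request:
apply_moves:
  claw: [0,0,0]
  xyz:
    - [0.003,0,0]
    - [0.003,0,0]
    - [0,0,0]
  twist:
    - [0,0,0]
    - [0,0,0]
    - [0,0,0]

```text
clock: 7.4
position: [0.4252, -0.2266, 0.0653]
tool_rot: [-3.142, -0.0, 0.139]
force: [0.2, -0.4, -0.4]
grip_width: 0.0
finger_force: 0.0
```

Request:
apply_moves:
  claw: [0,0,0]
  xyz:
    - [0.002,0,0]
    - [0.002,0,0]
    - [0,0,0]
  twist:
    - [0,0,0]
    - [0,0,0]
    - [0,0,0]

```text
clock: 7.7
position: [0.4292, -0.2261, 0.0653]
tool_rot: [3.142, -0.0, 0.139]
force: [-0.0, 0.1, -0.2]
grip_width: -0.0002
finger_force: 0.0
```

Request:
apply_moves:
  claw: [0,0,0]
  xyz:
    - [0.002,0,0]
    - [0.001,0,0]
    - [0,0,0]
  twist:
    - [0,0,0]
    - [0,0,0]
    - [0,0,0]

```text
clock: 8.0
position: [0.4309, -0.2258, 0.0652]
tool_rot: [-3.141, 0.002, 0.138]
force: [-6.3, -0.1, 4.5]
grip_width: -0.0001
finger_force: 3.3
```

Run:
```python
from h import *
d=grab('wrist','w4.png')
o=bot.observe();print(o['position'],o['force'])
cv2.imwrite('pics/c4.png',cv2.convertScaleAbs(cv2.resize(d['img'][0:290,130:390],None,fx=2,fy=2)[:,:,::-1],alpha=1.4))
```

```text
[ 0.43096374 -0.22584747  0.06523643] [-6.59487339 -0.69898006  4.22571692]
```

View pics/c4.png

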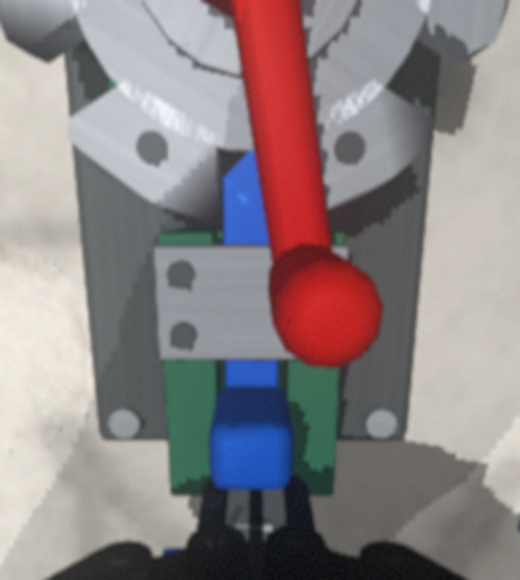

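The nose is at the slot floor, about (250,150), and the force has risen to about 6 N. I press a little more, then back off and rise.

Request:
apply_moves:
  claw: [0,0,0]
  xyz:
    - [0.001,0,0]
    - [0.001,0,0]
    - [0,0,0]
  twist:
    - [0,0,0]
    - [0,0,0]
    - [0,0,0]

```text
clock: 8.35
position: [0.4312, -0.2258, 0.0651]
tool_rot: [-3.141, 0.005, 0.138]
force: [-14.9, -1.2, 12.2]
grip_width: -0.0002
finger_force: 8.0
```

Request:
apply_moves:
  claw: [0,0.06,0.06,0.06,0.06,0.06,0.06,0.06,0.06,0.06,0.06,0.06,0.0,0.0,0.0,0.0,0.0]
  xyz:
    - [-0.015,0,0]
    - [0,0,-0.028]
    - [0,0,-0.028]
    - [0,0,-0.028]
    - [0.024,0.0037,0]
    - [0.024,0.0037,0]
    - [0.024,0.0037,0]
    - [0,0,0]
    - [0,0,0]
    - [0,0,0.028]
    - [0,0,0.028]
    - [0,0,0]
    - [0,0,0]
    - [0,0,0]
    - [0,0,0]
    - [0,0,0]
    - [0,0,0]
  twist:
    - [0,0,0]
    - [0,0,0]
    - [0,0,0]
    - [0,0,0]
    - [0,0,0]
    - [0,0,0]
    - [0,0,0]
    - [0,0,-0.08]
    - [0,0,-0.08]
    - [0,0,0]
    - [0,0,0]
    - [0,0,0]
    - [0,0,0]
    - [0,0,0]
    - [0,0,0]
    - [0,0,0]
    - [0,0,0]
  force: 50

```text
clock: 10.05
position: [0.4924, -0.2289, 0.0946]
tool_rot: [3.14, -0.001, 0.299]
force: [-1.2, 0.8, 8.0]
grip_width: 0.0165
finger_force: 48.6
```

Request:
apply_moves:
  claw: [0,0,0,0,0,0,0,0,0,0]
  xyz:
    - [0.0004,-0.0073,0]
    - [0.0004,-0.0073,0]
    - [0.0004,-0.0073,0]
    - [0.0004,-0.0073,0]
    - [0.0004,-0.0073,0]
    - [0.0004,-0.0073,0]
    - [0.0004,-0.0073,0]
    - [0.0004,-0.0073,0]
    - [0,0,0]
    - [0,0,0]
  twist:
    - [0,0,0.1]
    - [0,0,0.1]
    - [0,0,0.1]
    - [0,0,0.1]
    - [0,0,0.1]
    - [0,0,0.1]
    - [0,0,0.1]
    - [0,0,0.1]
    - [0,0,0]
    - [0,0,0]

```text
clock: 11.05
position: [0.4977, -0.1711, 0.0945]
tool_rot: [-3.141, 0.0, -0.501]
force: [-9.0, 5.4, 15.8]
grip_width: 0.0165
finger_force: 49.7
```

Request:
apply_moves:
  claw: [0,0,0,0,0,0]
  xyz:
    - [-0.0006,-0.0073,0]
    - [0.0004,-0.0073,0]
    - [0.0004,-0.0073,0]
    - [0.0004,-0.0073,0]
    - [0,0,0]
    - [0,0,0]
  twist:
    - [0,0,0.1]
    - [0,0,0.1]
    - [0,0,0.1]
    - [0,0,0.1]
    - [0,0,0]
    - [0,0,0]

```text
clock: 11.65
position: [0.5164, -0.1482, 0.0945]
tool_rot: [-3.14, 0.0, -0.9]
force: [-2.8, 6.9, 14.0]
grip_width: 0.0166
finger_force: 49.4
```

Request:
apply_moves:
  claw: [0,0,0,0]
  xyz:
    - [0.0002,-0.0036,0]
    - [0.0002,-0.0036,0]
    - [0.0002,-0.0036,0]
    - [0,0,0]
  twist:
    - [0,0,0.05]
    - [0,0,0.05]
    - [0,0,0.05]
    - [0,0,0]

```text
clock: 12.05
position: [0.5254, -0.1419, 0.0945]
tool_rot: [-3.14, 0.001, -1.052]
force: [-5.3, 9.0, 16.9]
grip_width: 0.0161
finger_force: 49.7
```

Request:
apply_moves:
  claw: [0,0,0,0]
  xyz:
    - [0,-0.002,0]
    - [0,-0.002,0]
    - [0,-0.002,0]
    - [0,0,0]
  twist:
    - [0,0,0.025]
    - [0,0,0.025]
    - [0,0,0.025]
    - [0,0,0]

```text
clock: 12.45
position: [0.5298, -0.1394, 0.0944]
tool_rot: [-3.142, 0.002, -1.126]
force: [-9.9, 7.1, 18.6]
grip_width: 0.0166
finger_force: 50.0
```

Run:
```python
from h import *
a=grab('scene','s5.png')['img'];d=grab('wrist','w5.png')
o=bot.observe();print(o['position'],o['tool_rot'],o['force'],o['moment'])
w=cv2.resize(d['img'][0:290,100:400],None,fx=1.3,fy=1.3);s=cv2.resize(a[170:265,185:305],None,fx=3.2,fy=3.2)
h=max(w.shape[0],s.shape[0]);f=lambda i:np.pad(i,((0,h-i.shape[0]),(0,0),(0,0)))
cv2.imwrite('pics/c5.png',cv2.convertScaleAbs(np.hstack([f(w),f(s)])[:,:,::-1],alpha=1.4))
```

```text
[ 0.52982095 -0.13946754  0.09444139] [-3.14136583e+00  1.86051746e-03 -1.12520120e+00] [-8.5230293   6.73094993 18.09277246] [1.55297228 2.04297832 0.2663519 ]
```

View pics/c5.png

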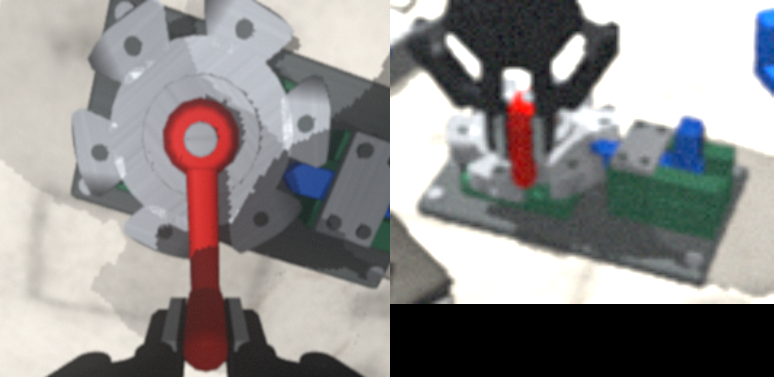

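Run:
```python
from h import *
d=bot.grab_frame('wrist');im=d['img'].astype(int)
R=lambda x,y,z: ray(d,100+x/1.3,y/1.3,z)[:2]
lob=np.array([R(*p,.056) for p in((244,28),(132,45),(100,152),(166,232),(261,218),(305,124))])
sp=lob.mean(0);a=np.arctan2(*(lob-sp).T[::-1]);r=(a-.137)%(np.pi/3)-np.pi/6
print(sp,np.linalg.norm(lob-sp,axis=1),np.round(r,3))
red=(im[...,0]>70)&(im[...,0]>2*im[...,1])
P=[]
for v in range(135,180,4):
  x=np.nonzero(red[v])[0];P.append(ray(d,(x.min()+x.max())/2,v,.082)[:2])
P=np.array(P);e=P[-1]-P[0];ang=np.arctan2(e[1],e[0]);print('lever dir rel winder',np.degrees(ang-.137),'from sp',np.degrees(np.arctan2(*(P[-1]-sp)[::-1])-.137))
print('lever',np.radians(200)+r.mean()-(ang-.137))
```

```text
[ 0.56316297 -0.20560719] [0.0501841  0.05038469 0.04972336 0.05031098 0.04976847 0.04965677] [-0.079 -0.079 -0.084 -0.069 -0.079 -0.087]
lever dir rel winder 108.8306809297504 from sp 108.80444218449352
lever 1.511965977846585
```

The lever reads ≈1.51, with the disc taken up against the bolt's play. I press further to confirm the hard stop by force.

Request:
apply_moves:
  claw: [0,0,0,0]
  xyz:
    - [0,-0.002,0]
    - [0,-0.002,0]
    - [0,0,0]
    - [0,0,0]
  twist:
    - [0,0,0.02]
    - [0,0,0.02]
    - [0,0,0]
    - [0,0,0]

```text
clock: 13.0
position: [0.5309, -0.1392, 0.0942]
tool_rot: [3.137, 0.003, -1.167]
force: [-25.0, 0.3, 27.2]
grip_width: 0.0162
finger_force: 51.7
```

Request:
apply_moves:
  claw: [0,0,0,0.06,0.06,0.06,0.06,0.06,0.06,0.06]
  xyz:
    - [0,-0.002,0]
    - [0,0,0]
    - [0,0.005,0]
    - [0,0,0]
    - [0,0,0]
    - [0,0,0]
    - [0,0,-0.03]
    - [0,0,-0.04]
    - [0,0,-0.04]
    - [0,0,0]
  twist:
    - [0,0,0]
    - [0,0,0]
    - [0,0,0]
    - [0,0,0]
    - [0,0,0]
    - [0,0,0]
    - [0,0,0]
    - [0,0,0]
    - [0,0,0]
    - [0,0,0]

```text
clock: 14.0
position: [0.5333, -0.1407, 0.208]
tool_rot: [-3.135, -0.004, -1.166]
force: [0.1, -0.1, -1.7]
grip_width: 0.0599
finger_force: 0.0
```

Run:
```python
from h import *
d=grab('wrist','w6.png');o=bot.observe();print(o['position'],o['force'])
cv2.imwrite('pics/c6.png',cv2.convertScaleAbs(cv2.resize(d['img'][0:260,100:420],None,fx=2,fy=2)[:,:,::-1],alpha=1.4))
```

```text
[ 0.53238242 -0.14025949  0.2056702 ] [-1.25547201  1.1209433  -0.61831778]
```

View pics/c6.png

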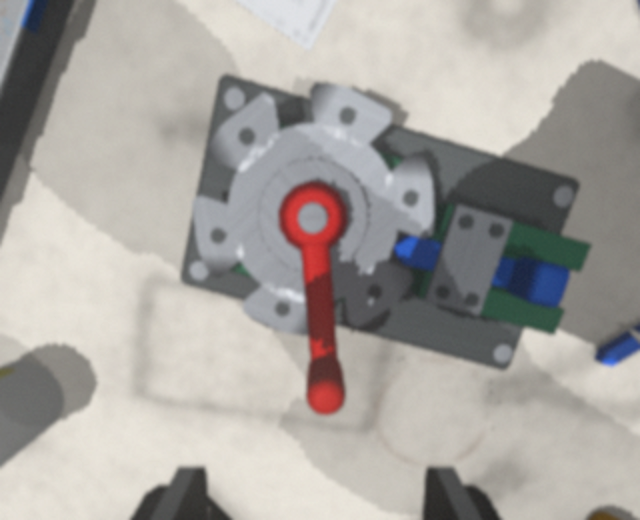

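Run:
```python
from h import *
d=bot.grab_frame('wrist');R=lambda x,y,z: ray(d,100+x/2,y/2,z)[:2]
lob=np.array([R(*p,.056) for p in((348,115),(247,135),(217,236),(283,308),(374,294),(411,198))])
sp=lob.mean(0);a=np.arctan2(*(lob-sp).T[::-1]);r=(a-.137)%(np.pi/3)-np.pi/6
W=lambda p:np.array([[np.cos(.137),np.sin(.137)],[-np.sin(.137),np.cos(.137)]])@(p-sp)
im=d['img'].astype(int);red=(im[...,0]>60)&(im[...,0]>2*im[...,1])
P=[]
for v in range(128,176,4):
  x=np.nonzero(red[v,200:300])[0]+200;P.append(ray(d,(x.min()+x.max())/2,v,.082)[:2])
e=W(P[-1])-W(P[0]);ang=np.arctan2(e[1],e[0])
print(sp,np.round(r,3),'lever',np.radians(200)+r.mean()-ang)
print('nose',W(R(397,247,.05)),'post',W(R(548,284,.09)))
```

```text
[ 0.56163471 -0.20480466] [-0.074 -0.08  -0.07  -0.068 -0.092 -0.071] lever 1.5082085833265761
nose [-0.04627448  0.0030237 ] post [-0.11260445 -0.00070394]
```

The lever reads 1.508, which is at its stop. The bolt's nose and post match home within measurement error, and the robot is clear, so I hand in.

```bash
python3 -c "
from workcell import bot
print(bot.job_done())"
```

```text
the job is handed in; nothing more can be done
None
```

The job is handed in at about 14 s: a slot was turned to face the bolt, the bolt was pushed home, and the lever was swung clockwise to its hard stop (about 1.51 rad by camera), with the gripper clear; the final camera check puts the bolt home to within 2–3 mm.

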